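# Load a fresh cutting disc into the paper punch

### The job

Lay the red cutting disc flat in the punch's loading tray and let go of it. Then push it from behind along the tray, over the raised lip, so that it drops flat into the pocket, and push it on gently until it has pushed the yellow home pin fully in; do not ram it, as the punch breaks if it is pushed hard. Leave the other things on the worktop where they are.

Things in the scene. Friction and masses are not known exactly. Their poses are not given: they have to be found in the camera images.
- disc: loose red nylon cutting disc, 46 mm diameter, 12 mm thick, about 45 g, lying flat on the worktop; origin at the centre of its underside, z up
- punch: paper punch fixed to the worktop, grey base, blue side rails, 193 mm long (x -85 to +108), 110 mm wide. Origin on the worktop below the inner edge of the raised lip, on the centre line; x points along the loading direction (tray, lip, pocket), y left, z up. Tray and pocket are 52 mm wide between flat rails whose tops are 18 mm high, level with the lip
- tray (a point): where the disc is to be laid: on the centre line of the loading tray's floor, 14 mm above the worktop, 46 mm before the lip's inner edge; axes as the punch. In the punch's x the tray floor runs from -85 (open end) to -16 mm, then a ramp rises to the lip, flat from -4 to 0 at 18 mm height
- lip (a point): centre of the inner edge of the lip's top, 18 mm above the worktop; axes as the punch. Beyond it lies the pocket, its floor 12 mm above the worktop, so the disc in it stands 6 mm proud of lip and rails
- guard (a point): middle of the near edge of the clear guard's top, 46 mm above the worktop, 32 mm beyond the lip's inner edge; axes as the punch. The guard covers the pocket from x = 32 to 80 mm (underside 41 mm high, a small steel bush on it up to 64 mm); behind it a blue head up to 79 mm
- home_pin (a joint): yellow 24 mm wide pad at the pocket's far end, facing the disc; 0 = out, grows (m) as the disc pushes it in along the punch's x, hard stop 0.004. Takes about 4 N, stays where pushed; sliding the disc and passing the lip take under 2 N. It sits on an adjustable stop: pin out, the pad is 48 to 64 mm beyond the lip's inner edge; where is not reported and must be felt
- sticky_yellow: yellow block of sticky notes, loose, a bystander; origin at the centre of its underside
- label_roll: white label roll, loose, a bystander; origin at the centre of its underside
- staple_box: green card box of staples, loose, a bystander; origin at the centre of its underside
- stapler: black stapler, loose, a bystander; origin at the centre of its underside
Not all that is in view belongs to the job. Of the things like the disc, leave any that is green or orange; of the rest the smaller one is meant.

How it is judged:
By the outcome, as a careful person would: the job done as asked, in the order asked, and still so for the second after the job is handed in, with the robot touching nothing.
It also fails if it takes over 48 s, if anything falls off the work surface, if the arm or the gripper's body presses on something with over 40 N, if the wrist force passes 120 N, or if a joint passes its speed limit or range.

### The arm

A 6-joint arm with a two-finger parallel gripper is mounted at the origin on a cart in front of the work surface, level with it; the furniture and walls round the work are solid. World frame = base frame: x ahead of the robot, y to its left, z up, the work surface at z = 0. Lengths are in mm, angles in rad, forces in N, time in s.
With the tool pointing down it reaches from about 325 to 775 mm from the base axis. Payload 5.5 kg.
Tool frame: the origin (TCP) lies at the very end of the fingers, on their centre line; the grasp point (between the pads) lies 19 mm behind it (r.pinch_z is the distance from the TCP to the grasp point, in mm); z points along the fingers, x is the direction in which the jaws open and shut, and the axes are right-handed (so a half turn about z gives the same grasp; the last joint's range is limited). The gripper opens to 85 mm and grips with 20 to 120 N. Pads are 22 mm wide; open, the fingers measure 114 mm over their backs; the gripper's body (76 mm by 85 mm) begins 54 mm behind the grasp point. The pads swing forward as they close: fully open they stand 13 mm farther back than shut.
Start: joints at [-1.32, 0.091, 1.231, -0, 1.82, -0.057], TCP at [181.777, -571.816, 231.275] pointing down, gripper open.
Joint ranges: [-2.87, 2.87], [-0.86, 2.18], [0.17, 2.46], [-1.51, 4.65], [0.06, 2.69], [-2.65, 2.65]. Speed limits (rad/s): [2.57, 2.57, 3.01, 3.14, 3.14, 3.14].

### API

Orientations are given as [roll, pitch, yaw] about the fixed x, y, z axes, in that order (R = Rz(yaw) Ry(pitch) Rx(roll)).
In Python, from station import r gives the robot as it stands. The module is installed in compiled form; this text tells all that it offers.
- The arm moves only by the shell command python3 -m jog 'ROWS' [FORCE]. ROWS is JSON, a list of rows, each an object with "grip": the gripper command: -1 is shut, 1 is fully open, values between are in proportion; "xyz": the shift along the tool's x, y, z in mm, a list of three; "turn": the turn, a rotation vector about the tool's x, y, z in degrees, a list of three. In form: [{"grip": grip, "xyz": [dx, dy, dz], "turn": [wx, wy, wz]}, ...]. A call has 1 to 8 rows; each row shifts and turns the commanded pose from where the row before left it, along the tool's axes as they then stand; what a row does not reach is not made up. A row lasts 1/10 s, in which the tool goes at most 50 mm and 8.59 degrees, less where a joint would pass 70% of its speed; a pose out of reach is approached as far as the arm can. A call with a gripper value outside its range is refused whole. The fingers move at their own pace and stop on an object; FORCE is the grip in N (left out, the last holds). Time passes only in rows, so rows that do not move let the fingers close. It gives the time, the measured TCP pose, the force and the opening at its end, in the units of the state.
- r.observe(): the state, without advancing time (a new reading comes with each control period).
- r.capture(name): name is "scene" or "top" or "wrist"; returns the picture (480x640x3 uint8, red, green, blue); there is no depth.
- r.camera_params(name): a dict with "intrinsics" (3x3 intrinsics, pixels), "k1" (the pictures are not rectified: a ray, as slopes to the right and down, at radius r is drawn at 1 + k1 r^2 times it, then the intrinsics apply), "world_from_camera" (4x4, takes a point from camera to world coordinates); the wrist camera has in their place "tool_from_camera" (4x4, takes a point from camera to tool coordinates, whose origin is the TCP and whose axes are the tool frame's). Camera axes: x right, y up, looking along -z (the intrinsics and any distortion apply to the point x, -y, -z); pixel columns grow to the right and rows downward; lengths in mm; the calibration is good to about 2 mm. A picture is of the moment at which its call begins: read the wrist's pose just before it. camera_params takes no time and is no camera call.
- r.close_job(): hands the job in, once; it reports no verdict.
Trained networks look in the newest picture that a camera, given by its name, has taken for a name from the list of things; names that differ only in an ending like _2 or _b are one class to them, and where a whole thing is asked for, a point or a joint stands for the part that bears it (a point fixed in the world has none). Each returns a list of dicts, best first, with "p" (0 to 1); they miss things now and then, are a little off and sometimes report something else, mostly with a low value. They report only what shows in the picture. A call takes as long as a camera call. They do not tell look-alikes from the thing itself.
- r.spot_in(camera, target): "centre" ([row, column] in pixels, amid what is visible of it).
The state is a dict: "time_s": time; "qpos": joint angles; "joint_velocities": joint speeds; "joint_torque": joint torques, N m; "eef_pos": TCP position; "eef_rot": TCP orientation; "force": force on the tool from outside, world axes, zero at the start; "moment": the same for the moment, N m; "width": finger opening in mm.
Only numpy, scipy, OpenCV 4.12 (cv2) and the standard library are available. Lean on these libraries where they do the work, as an engineer would, in place of code of your own. Each camera call takes 0.05 s, during which the arm holds its last target.

## Working session

There is one attempt and no reset: what is moved stays moved. The work goes in short steps, Python scripts to look and compute and a shell command to move; the robot and the scene stay as the last step left them, time stands still between calls to the robot, and variables do not carry over. Pictures are saved under pics/ and viewed, and the job is handed in when it is done.

```bash
mkdir -p pics
cat > h.py <<'E'
from station import r
import numpy as np, cv2
from scipy.spatial.transform import Rotation as R
def snap(n,f):
    im=r.capture(n); cv2.imwrite('pics/'+f,im[:,:,::-1]); return im
def ray(n,row,col,o=None):
    p=r.camera_params(n); K=np.array(p['intrinsics']); k1=p['k1']
    u=(col-K[0,2])/K[0,0]; v=(row-K[1,2])/K[1,1]
    x,y=u,v
    for _ in range(30):
        s=1+k1*(x*x+y*y); x,y=u/s,v/s
    d=np.array([x,-y,-1.])
    if n=='wrist':
        T=np.eye(4);o=o or r.observe();T[:3,:3]=R.from_euler('xyz',o['eef_rot']).as_matrix();T[:3,3]=o['eef_pos']
        M=T@np.array(p['tool_from_camera'])
    else: M=np.array(p['world_from_camera'])
    return M[:3,3],M[:3,:3]@d
def at(n,row,col,z,o=None):
    c,d=ray(n,row,col,o); return c+d*(z-c[2])/d[2]
def proj(n,P,o=None):
    p=r.camera_params(n); K=np.array(p['intrinsics'])
    if n=='wrist':
        T=np.eye(4);o=o or r.observe();T[:3,:3]=R.from_euler('xyz',o['eef_rot']).as_matrix();T[:3,3]=o['eef_pos']
        M=T@np.array(p['tool_from_camera'])
    else: M=np.array(p['world_from_camera'])
    q=np.linalg.inv(M)@np.append(P,1); x,y=q[0]/-q[2],-q[1]/-q[2]
    s=1+p['k1']*(x*x+y*y); return K[1,1]*y*s+K[1,2],K[0,0]*x*s+K[0,2]
E
python3 - <<'E'
from h import *
print(r.observe())
for n in ['scene','top']:
    snap(n,n+'0.png')
    p=r.camera_params(n); print(n,p)
for t in ['disc','punch','tray','lip','guard','home_pin']:
    for n in ['scene','top']: print(t,n,r.spot_in(n,t))
E
```

```text
{'time_s': 0.0, 'qpos': array([-1.31972408e+00,  9.18697420e-02,  1.23191959e+00,  1.60085920e-05,
        1.81979605e+00, -5.67223395e-02]), 'joint_velocities': array([ 0.00036092, -0.00021903, -0.00190026, -0.00025273, -0.00049482,
        0.00138312]), 'joint_torque': array([-3.01460113e-04, -4.58728087e+01, -4.18029320e+01,  6.52019366e-05,
        1.13590722e-02, -1.12314987e-05]), 'eef_pos': array([ 181.692866  , -571.52360896,  230.12531986]), 'eef_rot': array([-3.14146418e+00,  1.98864501e-03, -1.26299768e+00]), 'force': array([0.17027248, 0.16943995, 0.1235993 ]), 'moment': array([ 0.07298251, -0.01035538, -0.02304264]), 'width': 85.37418344483477}
scene {'intrinsics': array([[498.487689  ,   0.        , 324.6148192 ],
       [  0.        , 498.487689  , 237.61488486],
       [  0.        ,   0.        ,   1.        ]]), 'k1': -0.06404444431383557, 'world_from_camera': array([[ 8.47783144e-01,  3.75080706e-01, -3.74937601e-01,
        -6.58701636e+01],
       [-5.30111384e-01,  6.20219275e-01, -5.78195444e-01,
        -7.65974147e+02],
       [ 1.56735722e-02,  6.88943042e-0
[... 766 characters left out ...]
4, 353.0], 'p': 0.55}]
disc top [{'centre': [263.5, 389.3], 'p': 0.77}, {'centre': [274.6, 303.6], 'p': 0.73}, {'centre': [271.9, 355.7], 'p': 0.58}, {'centre': [233.0, 326.3], 'p': 0.56}, {'centre': [238.3, 229.2], 'p': 0.48}]
punch scene [{'centre': [200.0, 306.2], 'p': 0.79}]
punch top [{'centre': [239.7, 228.5], 'p': 0.79}]
tray scene [{'centre': [205.2, 304.0], 'p': 0.69}]
tray top [{'centre': [238.1, 229.3], 'p': 0.91}]
lip scene [{'centre': [202.8, 302.9], 'p': 0.58}]
lip top [{'centre': [236.1, 231.4], 'p': 0.95}]
guard scene [{'centre': [205.3, 301.9], 'p': 0.67}]
guard top [{'centre': [240.0, 228.9], 'p': 0.75}]
home_pin scene [{'centre': [202.6, 306.9], 'p': 0.57}]
home_pin top []
```

```bash
ls pics
```

```text
scene0.png
top0.png
```

View pics/scene0.png

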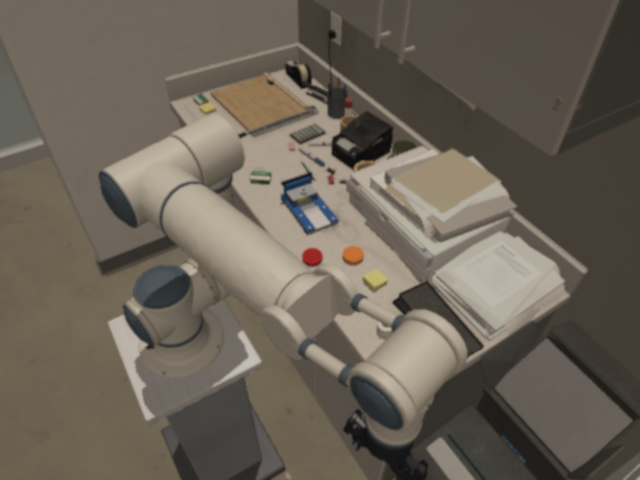

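View pics/top0.png

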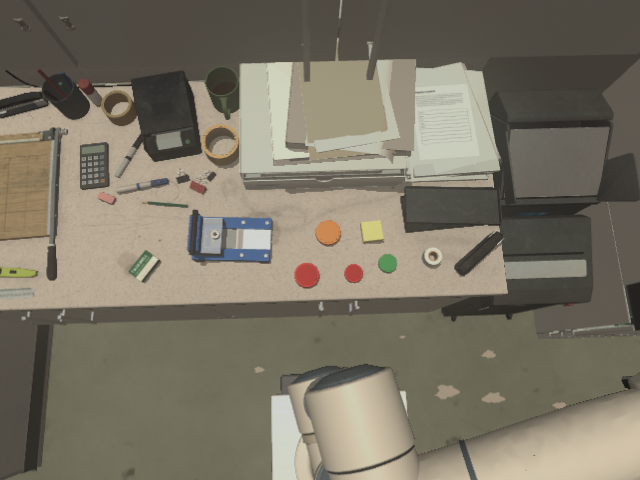

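Run:
```python
import cv2
a=cv2.imread('pics/top0.png')[190:320,160:420]; cv2.imwrite('pics/topc.png',cv2.resize(a,(780,390),interpolation=cv2.INTER_CUBIC))
a=cv2.imread('pics/scene0.png')[140:320,220:440]; cv2.imwrite('pics/scenec.png',cv2.resize(a,(733,600),interpolation=cv2.INTER_CUBIC))
from h import *
for p in [(263.5,389.3),(274.6,303.6),(271.9,355.7),(233,326.3)]: print(at('top',*p,12))
print(at('top',239.7,228.5,20))
```

```text
[ 450.13962899 -139.81036353   12.        ]
[429.38212371  73.19999916  12.        ]
[431.86017115 -55.38875871  12.        ]
[533.15814673  13.02986844  12.        ]
[521.86227469 257.07658794  20.        ]
```

View pics/topc.png

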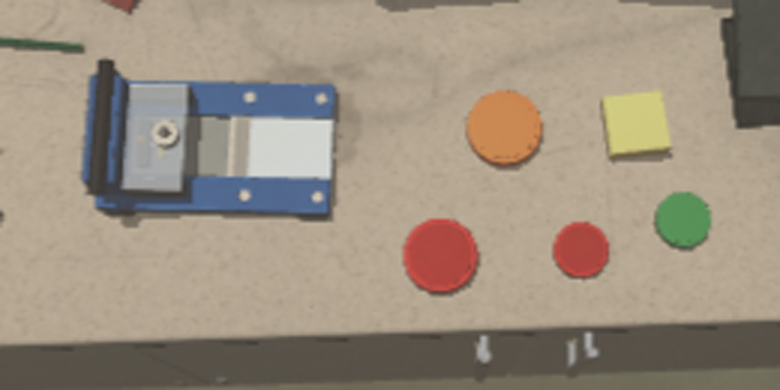

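View pics/scenec.png

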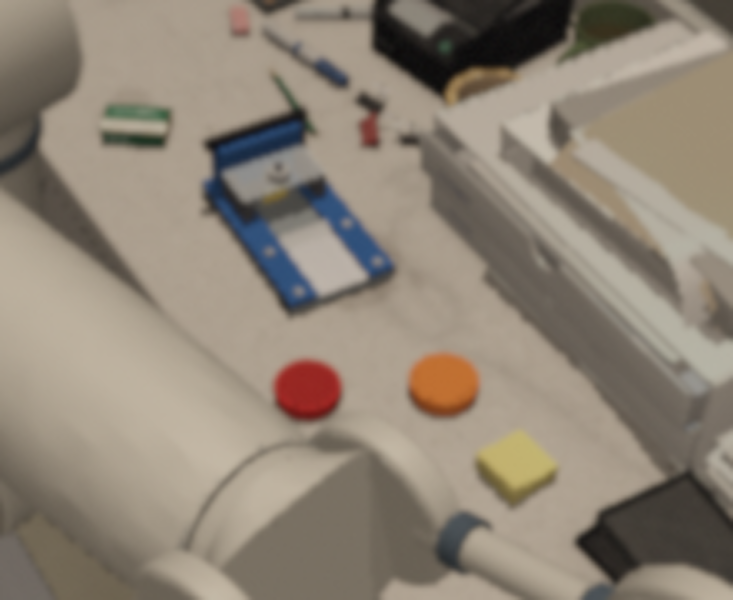

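Top view: small red disc (272,354), large red (275,307), orange (233,328), green (263,388). Green and orange are excluded. Of the two reds, the one at (272,354) is smaller: 18.5 px × 2.5 mm/px ≈ 46 mm, which matches. The enlarged crop shows it at crop pixel (580,250). The punch is at (240,230), with its open tray end to the right (world -y).

Run:
```python
from h import *
im=cv2.imread('pics/top0.png')[:,:,::-1].astype(int)
R_,G,B=im[...,0],im[...,1],im[...,2]
m=((B>R_+35)&(B>60)).astype(np.uint8); m[:190]=0;m[280:]=0;m[:,:170]=0;m[:,290:]=0
pts=np.argwhere(m)
w=np.array([at('top',a,b,18)[:2] for a,b in pts]).astype(np.float32)
rect=cv2.minAreaRect(w); print(rect, cv2.boxPoints(rect))
hsv=cv2.cvtColor(im.astype(np.uint8),cv2.COLOR_RGB2HSV)
red=(((hsv[...,0]<6)|(hsv[...,0]>174))&(hsv[...,1]>150)&(hsv[...,2]>90)).astype(np.uint8)
n,l,s,c=cv2.connectedComponentsWithStats(red)
for i in range(1,n):
    if s[i,4]>60:
        p=at('top',c[i][1],c[i][0],11); print(c[i],s[i],p)
```

```text
((528.3605346679688, 256.1488037109375), (203.0645294189453, 112.39717102050781), 86.80007934570312) [[466.58203 157.91187]
 [578.80396 151.63783]
 [590.13904 354.38574]
 [477.9171  360.6598 ]]
[306.38374718 274.68623025] [295 263  24  24 443] [429.1074849   66.36076618  11.        ]
[353.25213675 272.93589744] [345 265  18  17 234] [429.64495652 -49.31114079  11.        ]
```

```bash
python3 -m jog '[{"grip":0.45,"xyz":[-35,-33,0],"turn":[0,0,0]},{"grip":0.45,"xyz":[-35,-33,0],"turn":[0,0,0]},{"grip":0.45,"xyz":[-35,-33,0],"turn":[0,0,0]},{"grip":0.45,"xyz":[-35,-33,0],"turn":[0,0,0]},{"grip":0.45,"xyz":[-35,-33,0],"turn":[0,0,0]},{"grip":0.45,"xyz":[-35,-33,0],"turn":[0,0,0]}]' 30; python3 -m jog '[{"grip":0.45,"xyz":[-35,-33,0],"turn":[0,0,0]},{"grip":0.45,"xyz":[-35,-33,0],"turn":[0,0,0]},{"grip":0.45,"xyz":[-35,-33,0],"turn":[0,0,0]},{"grip":0.45,"xyz":[-35,-33,0],"turn":[0,0,0]}]'
python3 - <<'E'
from h import *
o=r.observe(); print(o['eef_pos'],o['eef_rot'],o['qpos'],o['width'])
snap('wrist','w1.png'); print(r.camera_params('wrist'))
E
```

```text
time_s: 1.3
eef_pos: [307.2, -310.0, 231.5]
eef_rot: [-3.141, -0.001, -1.264]
force: [0.4, -0.9, 0.2]
width: 62.1
time_s: 1.7
eef_pos: [390.6, -136.4, 231.7]
eef_rot: [-3.141, -0.001, -1.263]
force: [1.1, -0.7, -0.4]
width: 62.0
[ 390.63559523 -136.43988682  231.6641346 ] [-3.14057617e+00 -9.27494158e-04 -1.26323042e+00] [-4.18277020e-01 -4.14525256e-01  1.68239629e+00 -1.99012611e-05
  1.87234571e+00  8.44947005e-01] 61.966938780189125
{'intrinsics': array([[384.42812908,   0.        , 326.72617308],
       [  0.        , 384.42812908, 244.68842723],
       [  0.        ,   0.        ,   1.        ]]), 'k1': -0.037708382132818845, 'tool_from_camera': array([[ 9.99999524e-01,  4.82551039e-04, -8.47681299e-04,
         2.62763869e-01],
       [ 1.98725559e-04, -9.51617896e-01, -3.07283811e-01,
        -7.77278744e+01],
       [-9.54948817e-04,  3.07283496e-01, -9.51617539e-01,
        -1.42260094e+02],
       [ 0.00000000e+00,  0.00000000e+00,  0.00000000e+00,
         1.00000000e+00]])}
```

View pics/w1.png

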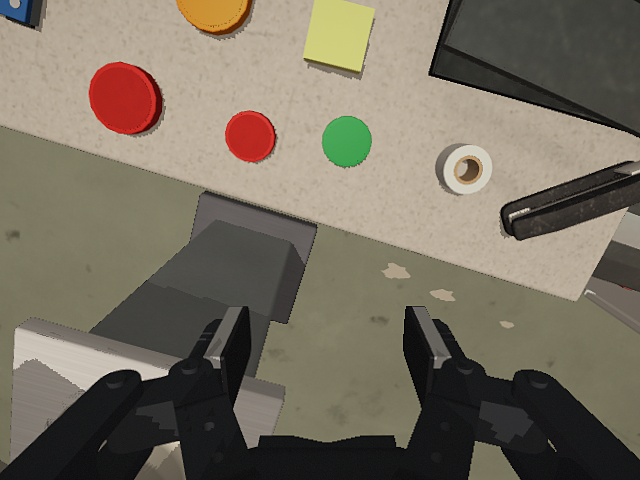

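The wrist view shows the small red disc at (136,250), with the large red one at (98,125), green at (141,347) and orange above.

```bash
cat >> h.py <<'E'
def reds(n,im,z,o=None,rect=None,lo=60):
    hsv=cv2.cvtColor(im,cv2.COLOR_RGB2HSV)
    red=(((hsv[...,0]<6)|(hsv[...,0]>174))&(hsv[...,1]>150)&(hsv[...,2]>90)).astype(np.uint8)
    k,l,s,c=cv2.connectedComponentsWithStats(red)
    for i in range(1,k):
        if s[i,4]>lo:
            cs,_=cv2.findContours((l==i).astype(np.uint8),cv2.RETR_EXTERNAL,cv2.CHAIN_APPROX_NONE)
            w=np.array([at(n,p[0][1],p[0][0],z,o)[:2] for p in cs[0]],np.float32)
            (cx,cy),(a,b),_=cv2.minAreaRect(w)
            print(np.round(c[i]),s[i,4],'at',np.round([cx,cy,a,b],1))
E
python3 - <<'E'
from h import *
im=cv2.imread('pics/w1.png')[:,:,::-1].copy()
reds('wrist',im,11)
E
```

```text
[122.  98.] 3785 at [430.7  75.5  60.8  60.9]
[250. 136.] 1984 at [433.4 -42.7  44.3  45. ]
```

```bash
python3 -m jog '[{"grip":0.45,"xyz":[-30,-7.5,0],"turn":[0,0,0]},{"grip":0.45,"xyz":[-30,-7.5,0],"turn":[0,0,0]},{"grip":0.45,"xyz":[-30,-7.5,0],"turn":[0,0,0]},{"grip":0.45,"xyz":[0,0,30],"turn":[0,0,7]},{"grip":0.45,"xyz":[0,0,30],"turn":[0,0,7]},{"grip":0.45,"xyz":[0,0,30],"turn":[0,0,7]},{"grip":0.45,"xyz":[0,0,0],"turn":[0,0,0]}]'
python3 - <<'E'
from h import *
o=r.observe(); print(o['eef_pos'],o['eef_rot'],o['qpos'],o['width'])
im=snap('wrist','w2.png')
reds('wrist',im,11,o)
E
```

```text
time_s: 2.45
eef_pos: [382.3, -45.3, 137.1]
eef_rot: [3.134, 0.001, -1.63]
force: [0.3, -0.0, 0.0]
width: 62.0
[382.31234691 -45.32952148 137.08918168] [ 3.13441160e+00  1.02438537e-03 -1.63027970e+00] [-2.06411145e-01 -5.06825646e-01  1.91497037e+00 -3.85285642e-05
  1.74070158e+00  1.42385850e+00] 61.99394270714058
[329. 163.] 3417 at [431.2 -50.4  44.9  44.4]
[161. 175.] 5995 at [429.4  67.3  61.2  60.6]
```

View pics/w2.png

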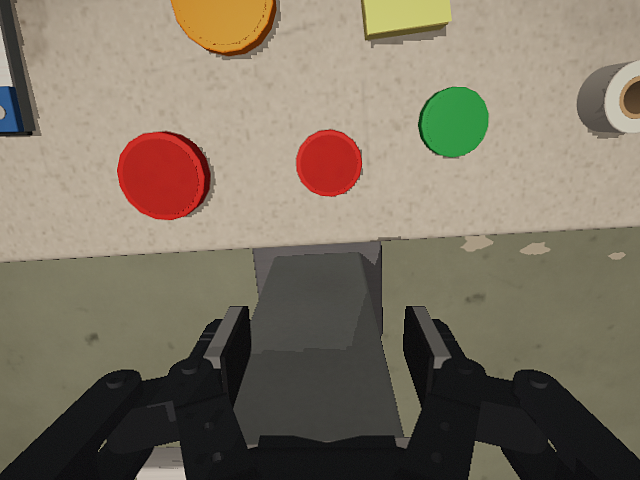

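The small red disc is now at (163,329), clear of its neighbours. It measures (431,-50), which agrees with the top camera.

```bash
python3 -m jog '[{"grip":0.45,"xyz":[1,-24.5,20],"turn":[0,0,0]},{"grip":0.45,"xyz":[1,-24.5,30],"turn":[0,0,0]},{"grip":0.45,"xyz":[0,0,30],"turn":[0,0,0]},{"grip":0.45,"xyz":[0,0,0],"turn":[0,0,0]},{"grip":0.45,"xyz":[0,0,0],"turn":[0,0,0]}]'
python3 - <<'E'
from h import *
o=r.observe(); print(o['eef_pos'],o['eef_rot'],o['qpos'],o['width'])
im=snap('wrist','w3.png')
reds('wrist',im,11,o)
E
```

```text
time_s: 3.0
eef_pos: [433.8, -50.9, 63.2]
eef_rot: [-3.141, -0.0, -1.628]
force: [-0.3, -0.0, 0.1]
width: 62.1
[433.75454701 -50.86189125  63.16729378] [-3.14050455e+00 -1.73488130e-04 -1.62801901e+00] [-1.94639539e-01 -3.33378905e-01  1.91944819e+00 -2.28015175e-05
  1.55442175e+00  1.43337973e+00] 62.071476950679454
[114. 289.] 8635 at [427.9  68.5  61.6  61.8]
[324. 273.] 5118 at [431.5 -49.7  45.5  45.4]
```

View pics/w3.png

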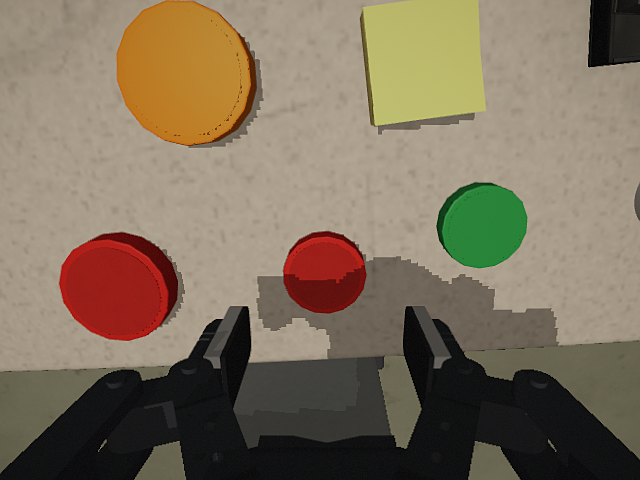

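```bash
python3 -m jog '[{"grip":0.45,"xyz":[-1,2.3,25],"turn":[0,0,0]},{"grip":0.45,"xyz":[0,0,20],"turn":[0,0,0]},{"grip":0.45,"xyz":[0,0,11],"turn":[0,0,0]},{"grip":0.45,"xyz":[0,0,4],"turn":[0,0,0]},{"grip":0.45,"xyz":[0,0,0],"turn":[0,0,0]}]'
python3 -m jog '[{"grip":-0.2,"xyz":[0,0,0],"turn":[0,0,0]},{"grip":-0.2,"xyz":[0,0,0],"turn":[0,0,0]},{"grip":-0.2,"xyz":[0,0,0],"turn":[0,0,0]},{"grip":-0.2,"xyz":[0,0,0],"turn":[0,0,0]}]' 30
python3 - <<'E'
from h import *
o=r.observe(); print(o['eef_pos'],o['eef_rot'],o['force'],o['width'])
im=snap('wrist','w4.png')
E
```

```text
time_s: 3.55
eef_pos: [431.5, -49.6, 2.3]
eef_rot: [-3.14, -0.0, -1.629]
force: [-0.8, 0.2, 0.2]
width: 62.0
time_s: 3.95
eef_pos: [432.0, -49.7, 3.1]
eef_rot: [-3.139, -0.0, -1.629]
force: [-0.8, -0.4, 6.3]
width: 44.2
[432.01379513 -49.65313947   3.0791873 ] [-3.13893823e+00 -3.81447718e-04 -1.62948337e+00] [-0.82875402 -0.44457338  6.31152905] 44.15005546664917
```

View pics/w4.png

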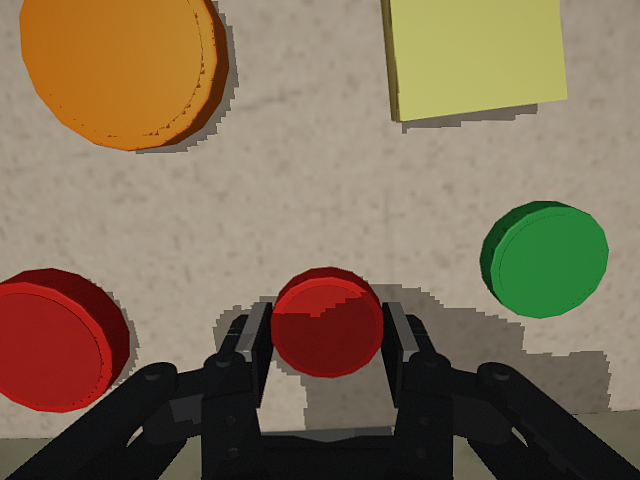

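The disc is between the pads at (322,327), opening 44 mm. The tips touch the table (6 N), so I'll regrip about 4 mm higher. That way the front finger clears the ramp later.

```bash
python3 -m jog '[{"grip":0.25,"xyz":[0,0,0],"turn":[0,0,0]},{"grip":0.25,"xyz":[0,0,0],"turn":[0,0,0]},{"grip":0.25,"xyz":[0,0,-4.5],"turn":[0,0,0]},{"grip":0.25,"xyz":[0,0,0],"turn":[0,0,0]},{"grip":-0.2,"xyz":[0,0,0],"turn":[0,0,0]},{"grip":-0.2,"xyz":[0,0,0],"turn":[0,0,0]},{"grip":-0.2,"xyz":[0,0,0],"turn":[0,0,0]},{"grip":-0.2,"xyz":[0,0,0],"turn":[0,0,0]}]' 40
python3 -m jog '[{"grip":-0.2,"xyz":[0,0,-10],"turn":[0,0,0]},{"grip":-0.2,"xyz":[0,0,-20],"turn":[0,0,0]},{"grip":-0.2,"xyz":[0,0,-40],"turn":[0,0,0]},{"grip":-0.2,"xyz":[0,0,-40],"turn":[0,0,0]},{"grip":-0.2,"xyz":[0,0,-40],"turn":[0,0,0]},{"grip":-0.2,"xyz":[0,0,0],"turn":[0,0,0]},{"grip":-0.2,"xyz":[0,0,0],"turn":[0,0,0]}]'
python3 - <<'E'
from h import *
o=r.observe(); print(o['eef_pos'],o['eef_rot'],o['force'],o['width'])
im=snap('wrist','w5.png')
E
```

```text
time_s: 4.8
eef_pos: [431.3, -49.5, 6.6]
eef_rot: [-3.141, -0.0, -1.63]
force: [-1.2, 0.3, 6.1]
width: 43.4
time_s: 5.5
eef_pos: [431.5, -49.5, 157.0]
eef_rot: [-3.139, -0.0, -1.63]
force: [0.4, -0.8, -0.1]
width: 42.9
[431.47059992 -49.53202776 157.02892534] [-3.13919433e+00 -2.85040853e-04 -1.62951551e+00] [ 0.40219849 -0.79966559 -0.0524891 ] 42.93810733922153
```

View pics/w5.png

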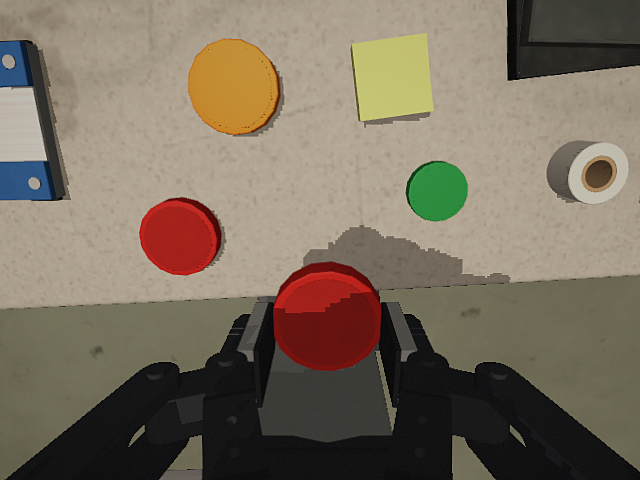

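```bash
python3 -m jog '[{"grip":-0.2,"xyz":[-41,11,0],"turn":[0,0,0]},{"grip":-0.2,"xyz":[-41,11,0],"turn":[0,0,0]},{"grip":-0.2,"xyz":[-41,11,0],"turn":[0,0,0]},{"grip":-0.2,"xyz":[-41,11,0],"turn":[0,0,0]},{"grip":-0.2,"xyz":[-41,11,0],"turn":[0,0,0]},{"grip":-0.2,"xyz":[-41,11,0],"turn":[0,0,0]},{"grip":-0.2,"xyz":[-41,11,0],"turn":[0,0,0]}]'
python3 -m jog '[{"grip":-0.2,"xyz":[0,0,0],"turn":[0,0,0]},{"grip":-0.2,"xyz":[0,0,0],"turn":[0,0,0]},{"grip":-0.2,"xyz":[0,0,0],"turn":[0,0,0]}]'
python3 - <<'E'
from h import *
o=r.observe(); print(o['eef_pos'],o['eef_rot'],o['qpos'],o['width'])
im=snap('wrist','w6.png')
snap('top','t6.png')
import pickle; pickle.dump(o,open('o6.pkl','wb'))
E
```

```text
time_s: 6.25
eef_pos: [369.4, 242.8, 153.7]
eef_rot: [3.139, -0.002, -1.629]
force: [1.8, -0.3, -0.4]
width: 43.2
time_s: 6.55
eef_pos: [370.7, 240.6, 154.6]
eef_rot: [3.14, -0.002, -1.63]
force: [0.2, -0.3, -1.2]
width: 43.0
[370.74250885 240.59597469 154.56335506] [ 3.13989391e+00 -1.68101058e-03 -1.63017880e+00] [ 4.99043463e-01 -3.42772363e-01  1.76447119e+00 -5.31648455e-04
  1.72222518e+00  2.12914410e+00] 42.96112215900939
```

View pics/w6.png

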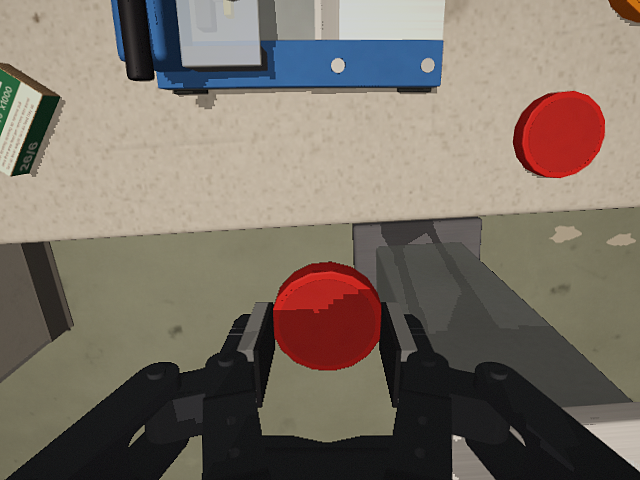

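The punch is only partly in view at the top of the picture, so I'll move forward and up.

```bash
python3 -m jog '[{"grip":-0.2,"xyz":[5,-40,-20],"turn":[0,0,0]},{"grip":-0.2,"xyz":[5,-35,-20],"turn":[0,0,0]},{"grip":-0.2,"xyz":[0,0,0],"turn":[0,0,0]},{"grip":-0.2,"xyz":[0,0,0],"turn":[0,0,0]},{"grip":-0.2,"xyz":[0,0,0],"turn":[0,0,0]}]'
python3 - <<'E'
from h import *
o=r.observe(); print(o['eef_pos'],o['eef_rot'],o['qpos'],o['width'])
im=snap('wrist','w7.png')
import pickle; pickle.dump(o,open('o7.pkl','wb'))
E
```

```text
time_s: 7.15
eef_pos: [444.6, 226.6, 195.1]
eef_rot: [3.14, -0.0, -1.63]
force: [-0.4, 0.7, -1.0]
width: 42.8
[444.61639964 226.60851309 195.06577474] [ 3.14024559e+00 -3.53090681e-04 -1.63049637e+00] [ 4.02975563e-01 -1.84562025e-01  1.56187886e+00  2.90786733e-04
  1.76563884e+00  2.03352828e+00] 42.802747990167205
```

View pics/w7.png

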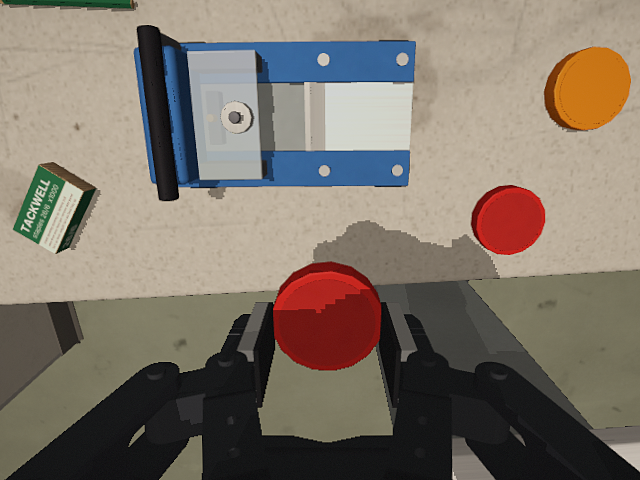

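Run:
```python
import cv2
a=cv2.imread('pics/w7.png')[30:200,250:430]; cv2.imwrite('pics/w7c.png',cv2.resize(a,(630,595),interpolation=cv2.INTER_NEAREST))
```

```text
(no output)
```

View pics/w7c.png

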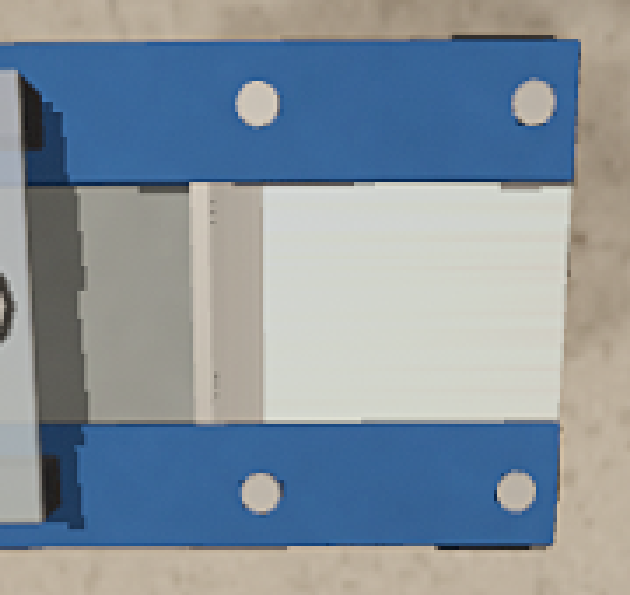

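```bash
cat > fit.py <<'E'
from h import *
import pickle
from scipy.optimize import least_squares
o=pickle.load(open('o7.pkl','rb'))
P=[((580,40),(-85,-55,18)),((552,545),(-85,55,18)),((575,181),(-85,-26,18)),((559,424),(-85,26,18)),((189,182),(0,-26,18)),((195,424),(0,26,18)),((263,187),(-16,-26,14)),((263,422),(-16,26,14))]
W=np.array([at('wrist',p[1]/3.5+30-.5,p[0]/3.5+250-.5,q[2],o)[:2] for p,q in P]); Q=np.array([q[:2] for p,q in P],float)
def f(v):
    c,s=np.cos(v[2]),np.sin(v[2]); return (Q@np.array([[c,s],[-s,c]])+v[:2]-W).ravel()
s=least_squares(f,[520,200,1.5]); v=s.x
print('punch',v[:2],np.degrees(v[2])); print(np.round(f(v).reshape(-1,2),1))
c,s_=np.cos(v[2]),np.sin(v[2])
def pw(x,y): return np.array([v[0]+c*x-s_*y,v[1]+s_*x+c*y])
E
python3 - <<'E'
from fit import *
print('tray',pw(-46,0))
for p,z in [((22,72),46),((45,520),46)]:
    w=at('wrist',p[1]/3.5+29.5,p[0]/3.5+249.5,z,o)[:2]-v[:2]; print('guard',c*w[0]+s_*w[1],-s_*w[0]+c*w[1])
# held disc
im=cv2.imread('pics/w7.png')[:,:,::-1].copy()
reds('wrist',im,o['eef_pos'][2]-6.6+12,o)
for t in [(-46,0,26),(0,0,18)]:
    w=pw(*t[:2]); print(t,proj('top',[*w,t[2]]))
E
```

```text
punch [526.33895827 238.60487901] 86.81338529623088
[[ 0.2 -0.3]
 [-0.5 -0.3]
 [-0.3  0.3]
 [ 0.3 -0.3]
 [-0.2  0. ]
 [ 0.1  0.3]
 [ 0.5  0.3]
 [-0.   0. ]]
tray [523.78189876 192.67600523]
guard 31.013617940970928 -44.30580000391601
guard 31.02432260063939 44.07474744438416
[508. 219.] 3894 at [483.9 155.9  27.2  25.7]
[326. 317.] 9293 at [447.5 225.8  42.8  47.9]
(-46, 0, 26) (np.float64(237.55140844457765), np.float64(254.1510758545739))
(0, 0, 18) (np.float64(237.90832129658273), np.float64(236.0632351108144))
```

```bash
python3 -m jog '[{"grip":-0.2,"xyz":[10,-27,15],"turn":[0,0,-0.2]},{"grip":-0.2,"xyz":[10,-27,30],"turn":[0,0,0]},{"grip":-0.2,"xyz":[9,-26.5,30],"turn":[0,0,0]},{"grip":-0.2,"xyz":[0,0,35],"turn":[0,0,0]},{"grip":-0.2,"xyz":[0,0,25],"turn":[0,0,0]},{"grip":-0.2,"xyz":[0,0,0],"turn":[0,0,0]},{"grip":-0.2,"xyz":[0,0,0],"turn":[0,0,0]},{"grip":-0.2,"xyz":[0,0,0],"turn":[0,0,0]}]'
python3 - <<'E'
from fit import *
o=r.observe(); print(o['eef_pos'],o['eef_rot'],o['force'],o['qpos'],o['width'])
im=snap('wrist','w8.png')
w=o['eef_pos'][:2]-v[:2]; print('tcp in punch',c*w[0]+s_*w[1],-s_*w[0]+c*w[1])
E
```

```text
time_s: 8.0
eef_pos: [524.7, 194.3, 63.2]
eef_rot: [-3.138, 0.001, -1.625]
force: [0.3, 1.0, -0.4]
width: 42.7
punch [526.33355298 238.60742671] 86.81366565642952
[[ 0.2 -0.3]
 [-0.5 -0.3]
 [-0.3  0.3]
 [ 0.3 -0.3]
 [-0.2  0. ]
 [ 0.1  0.3]
 [ 0.5  0.3]
 [-0.   0. ]]
[524.69218017 194.32899527  63.23531369] [-3.13826092e+00  1.23992024e-03 -1.62538491e+00] [ 0.30193464  1.02810483 -0.42489603] [2.93882781e-01 1.22862211e-02 1.61058389e+00 2.77738805e-05
 1.51516767e+00 1.91926826e+00] 42.701535975038546
tcp in punch -44.30121222226299 -0.8223088632801483
```

View pics/w8.png

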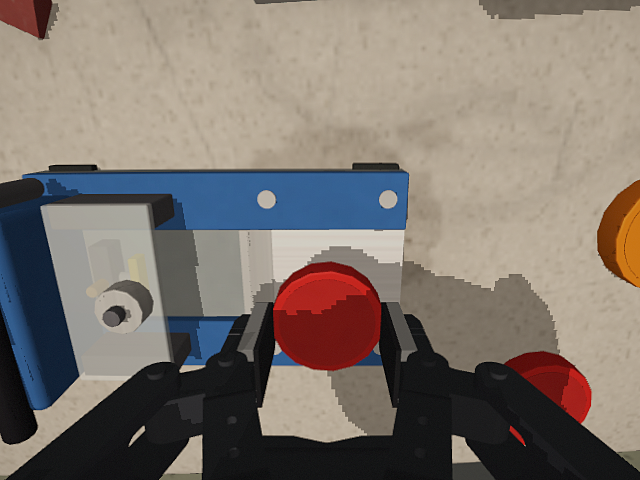

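```bash
python3 - <<'E'
from fit import *
o=r.observe()
im=cv2.imread('pics/w8.png')[:,:,::-1].copy()
z=o['eef_pos'][2]+5.4
a=at('wrist',369.5,327,z,o)-o['eef_pos']; b=at('wrist',322,275,z,o)-o['eef_pos'];d=at('wrist',322,380,z,o)-o['eef_pos']
e=at('wrist',277,327,z,o)-o['eef_pos'];f_=at('wrist',262,327,z-12,o)-o['eef_pos']
print(a,b,d,e,f_)
E
python3 - <<'E'
import cv2
a=cv2.imread('pics/w8.png')[240:390,230:430]; cv2.imwrite('pics/w8c.png',cv2.resize(a,(800,600),interpolation=cv2.INTER_NEAREST))
E
```

```text
punch [526.33345292 238.6072473 ] 86.81369398870442
[[ 0.2 -0.3]
 [-0.5 -0.3]
 [-0.3  0.3]
 [ 0.3 -0.3]
 [-0.2  0. ]
 [ 0.1  0.3]
 [ 0.5  0.3]
 [-0.   0. ]]
[-21.26457177   0.347963     5.4       ] [ 2.24911493 19.94285845  5.4       ] [ -0.0560792  -22.09614869   5.4       ] [20.56220421 -1.9422834   5.4       ] [22.28304358 -2.04072522 -6.6       ]
```

View pics/w8c.png

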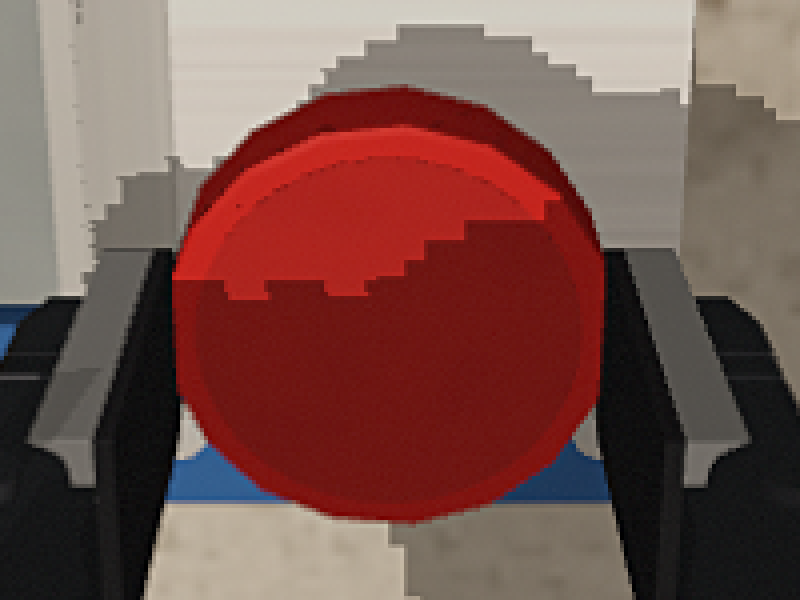

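```bash
python3 -m jog '[{"grip":-0.2,"xyz":[0.5,1.5,10],"turn":[0,0,0]},{"grip":-0.2,"xyz":[0,0,12],"turn":[0,0,0]},{"grip":-0.2,"xyz":[0,0,10],"turn":[0,0,0]},{"grip":-0.2,"xyz":[0,0,6],"turn":[0,0,0]},{"grip":-0.2,"xyz":[0,0,0],"turn":[0,0,0]},{"grip":-0.2,"xyz":[0,0,0],"turn":[0,0,0]},{"grip":-0.2,"xyz":[0,0,0],"turn":[0,0,0]}]'
python3 - <<'E'
from fit import *
o=r.observe(); print(o['eef_pos'],o['eef_rot'],o['force'],o['width'])
im=snap('wrist','w9.png')
w=o['eef_pos'][:2]-v[:2]; print('tcp in punch',c*w[0]+s_*w[1],-s_*w[0]+c*w[1])
E
```

```text
time_s: 8.75
eef_pos: [522.5, 193.3, 22.8]
eef_rot: [-3.141, 0.0, -1.626]
force: [-0.4, 0.7, -0.1]
width: 42.9
punch [526.33521419 238.60771583] 86.813474777893
[[ 0.2 -0.3]
 [-0.5 -0.3]
 [-0.3  0.3]
 [ 0.3 -0.3]
 [-0.2  0. ]
 [ 0.1  0.3]
 [ 0.5  0.3]
 [-0.   0. ]]
[522.54322192 193.31185068  22.80577248] [-3.14147009e+00  4.77090987e-05 -1.62604800e+00] [-0.37219989  0.74128304 -0.07906565] 42.92452544509333
tcp in punch -45.43661591086534 1.2682820883463486
```

View pics/w9.png

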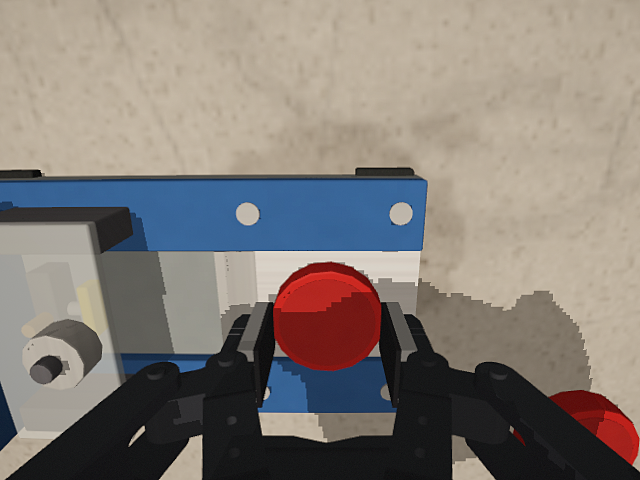

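```bash
python3 -m jog '[{"grip":-0.2,"xyz":[0,0,1],"turn":[0,0,0]},{"grip":-0.2,"xyz":[0,0,1],"turn":[0,0,0]},{"grip":-0.2,"xyz":[0,0,0],"turn":[0,0,0]},{"grip":-0.2,"xyz":[0,0,0],"turn":[0,0,0]}]'
python3 -m jog '[{"grip":0.15,"xyz":[0,0,0],"turn":[0,0,0]},{"grip":0.2,"xyz":[0,0,0],"turn":[0,0,0]},{"grip":0.3,"xyz":[0,0,0],"turn":[0,0,0]},{"grip":0.45,"xyz":[0,0,0],"turn":[0,0,0]},{"grip":0.45,"xyz":[0,0,-5],"turn":[0,0,0]},{"grip":0.45,"xyz":[0,0,-15],"turn":[0,0,0]},{"grip":0.45,"xyz":[0,0,-20],"turn":[0,0,0]},{"grip":0.45,"xyz":[0,0,0],"turn":[0,0,0]}]'
python3 - <<'E'
from fit import *
o=r.observe(); print(o['eef_pos'],o['eef_rot'],o['force'],o['width'])
im=snap('wrist','w10.png')
reds('wrist',im,26,o)
E
```

```text
time_s: 9.2
eef_pos: [522.4, 193.3, 20.8]
eef_rot: [3.142, -0.0, -1.626]
force: [-0.1, -0.2, -0.7]
width: 43.1
time_s: 10.0
eef_pos: [524.7, 194.0, 65.5]
eef_rot: [-3.135, 0.002, -1.626]
force: [-0.6, -0.3, 1.1]
width: 61.9
punch [526.33291461 238.60610044] 86.8138627803885
[[ 0.2 -0.3]
 [-0.5 -0.3]
 [-0.3  0.3]
 [ 0.3 -0.3]
 [-0.2  0. ]
 [ 0.1  0.3]
 [ 0.5  0.3]
 [-0.   0. ]]
[524.6612055  193.97661161  65.49726612] [-3.13482121e+00  2.46380207e-03 -1.62600809e+00] [-0.58136333 -0.31344975  1.11815167] 61.945537476262956
[22. 15.] 976 at [654.1 319.9  18.   15. ]
[328. 280.] 5805 at [523.9 192.9  46.4  45.1]
[566. 379.] 1074 at [457.3  61.4  53.   17.4]
```

View pics/w10.png

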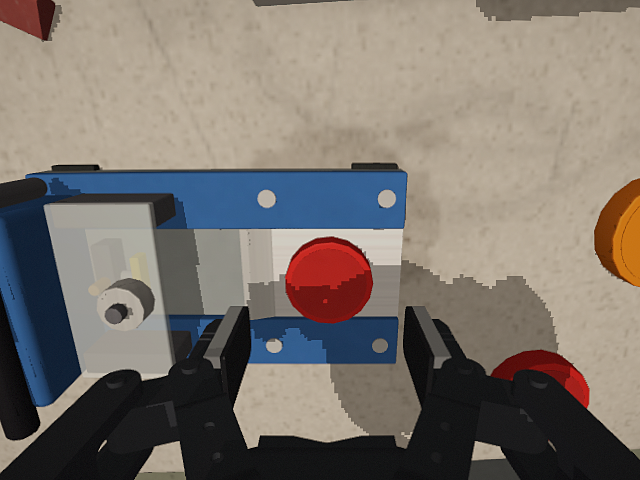

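The disc lies flat on the tray at (280,328), measured (523.9,192.9) against a target of (523.8,192.7). It is released. Next I back off, shut the fingers and turn the tool 90°.

```bash
python3 -m jog '[{"grip":0.45,"xyz":[26,0,-5],"turn":[0,0,0]},{"grip":-1,"xyz":[26,0,0],"turn":[0,0,0]},{"grip":-1,"xyz":[0,0,0],"turn":[0,0,-7.5]},{"grip":-1,"xyz":[0,0,0],"turn":[0,0,-7.5]},{"grip":-1,"xyz":[0,0,0],"turn":[0,0,-7.5]},{"grip":-1,"xyz":[0,0,0],"turn":[0,0,-7.5]},{"grip":-1,"xyz":[0,0,0],"turn":[0,0,-7.5]},{"grip":-1,"xyz":[0,0,0],"turn":[0,0,-7.5]}]' 40
python3 -m jog '[{"grip":-1,"xyz":[0,0,0],"turn":[0,0,-7.5]},{"grip":-1,"xyz":[0,0,0],"turn":[0,0,-7.5]},{"grip":-1,"xyz":[0,0,0],"turn":[0,0,-7.5]},{"grip":-1,"xyz":[0,0,0],"turn":[0,0,-7.5]},{"grip":-1,"xyz":[0,0,0],"turn":[0,0,-7.5]},{"grip":-1,"xyz":[0,0,0],"turn":[0,0,-7.5]},{"grip":-1,"xyz":[0,0,0],"turn":[0,0,0]},{"grip":-1,"xyz":[0,0,0],"turn":[0,0,0]}]'
cat >> fit.py <<'E'
def rep():
    o=r.observe(); w=o['eef_pos'][:2]-v[:2]
    print('tcp_p',np.round([c*w[0]+s_*w[1],-s_*w[0]+c*w[1],o['eef_pos'][2]],1),'yaw_p',round(np.degrees(o['eef_rot'][2]-v[2]),2),'F_p',np.round([c*o['force'][0]+s_*o['force'][1],-s_*o['force'][0]+c*o['force'][1],o['force'][2]],1),'w',round(o['width'],1),'t',o['time_s'])
    return o
E
sed -i 's/^print(.punch.*$/pass/' fit.py
python3 - <<'E'
from fit import *
o=rep(); print(o['qpos'],o['eef_rot'],o['eef_pos'])
im=snap('wrist','w11.png')
E
```

```text
time_s: 10.85
eef_pos: [519.1, 141.3, 64.9]
eef_rot: [3.141, 0.001, -0.835]
force: [-0.1, -0.1, 0.3]
width: 0.1
time_s: 11.65
eef_pos: [519.3, 141.3, 65.3]
eef_rot: [3.141, 0.001, -0.059]
force: [-0.3, -0.2, -0.6]
width: 0.3
tcp_p [-99.2   1.5  65.3] yaw_p -90.18 F_p [-0.2  0.3 -0.6] w 0.3 t 11.65
[ 2.02504180e-01 -4.25403031e-02  1.66119797e+00  4.50332948e-05
  1.52369721e+00  2.61186698e-01] [ 3.14143928e+00  7.47984897e-04 -5.86847128e-02] [519.30227116 141.34722913  65.25361826]
```

View pics/w11.png

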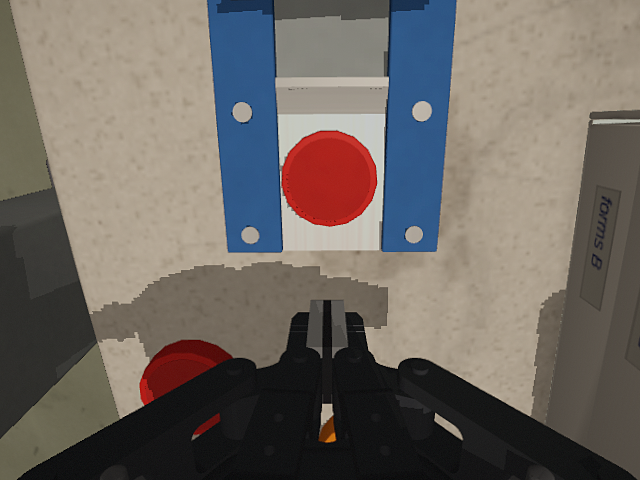

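The view straight ahead shows the disc at (178,330) in the tray, with the lip at row 83 beyond it and the shut fingers behind.

```bash
python3 -m jog '[{"grip":-1,"xyz":[1.5,0,20],"turn":[0,0,0]},{"grip":-1,"xyz":[0,0,15],"turn":[0,0,0]},{"grip":-1,"xyz":[0,0,7],"turn":[0,0,0]},{"grip":-1,"xyz":[0,0,3],"turn":[0,0,0]},{"grip":-1,"xyz":[0,0,0],"turn":[0,0,0]},{"grip":-1,"xyz":[0,0,0],"turn":[0,0,0]},{"grip":-1,"xyz":[0,0,0],"turn":[0,0,0]}]'
python3 - <<'E'
from fit import *
o=rep()
E
python3 -m jog '[{"grip":-1,"xyz":[0,-4,0],"turn":[0,0,0]},{"grip":-1,"xyz":[0,-4,0],"turn":[0,0,0]},{"grip":-1,"xyz":[0,-4,0],"turn":[0,0,0]},{"grip":-1,"xyz":[0,-3,0],"turn":[0,0,0]},{"grip":-1,"xyz":[0,-3,0],"turn":[0,0,0]},{"grip":-1,"xyz":[0,0,0],"turn":[0,0,0]}]'
python3 - <<'E'
from fit import *
o=rep()
im=snap('wrist','w12.png')
E
```

```text
time_s: 12.4
eef_pos: [521.5, 141.4, 21.6]
eef_rot: [-3.141, -0.001, -0.055]
force: [-0.5, -0.5, 1.0]
width: -0.2
tcp_p [-99.   -0.8  21.6] yaw_p -89.99 F_p [-0.6  0.5  1. ] w -0.2 t 12.4
time_s: 13.0
eef_pos: [522.0, 159.7, 20.7]
eef_rot: [-3.142, 0.0, -0.055]
force: [0.5, 0.2, 0.3]
width: 0.1
tcp_p [-80.7  -0.2  20.7] yaw_p -89.95 F_p [ 0.2 -0.4  0.3] w 0.1 t 13.0
```

View pics/w12.png

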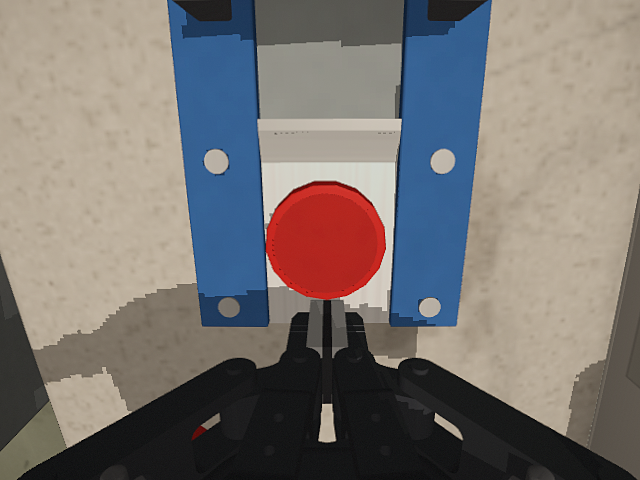

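The pusher is just behind the disc, which sits at (240,325).

```bash
python3 -m jog '[{"grip":-1,"xyz":[0,-4,0],"turn":[0,0,0]},{"grip":-1,"xyz":[0,-4,0],"turn":[0,0,0]},{"grip":-1,"xyz":[0,-4,0],"turn":[0,0,0]},{"grip":-1,"xyz":[0,-4,0],"turn":[0,0,0]},{"grip":-1,"xyz":[0,-4,0],"turn":[0,0,0]},{"grip":-1,"xyz":[0,-4,0],"turn":[0,0,0]},{"grip":-1,"xyz":[0,-4,0],"turn":[0,0,0]},{"grip":-1,"xyz":[0,0,0],"turn":[0,0,0]}]'
python3 - <<'E'
from fit import *
o=rep()
im=snap('wrist','w13.png')
E
```

```text
time_s: 13.85
eef_pos: [523.6, 187.8, 20.8]
eef_rot: [-3.141, 0.0, -0.055]
force: [0.3, 0.0, 1.0]
width: 0.5
tcp_p [-52.6  -0.2  20.8] yaw_p -89.95 F_p [ 0.  -0.3  1. ] w 0.5 t 13.85
```

View pics/w13.png

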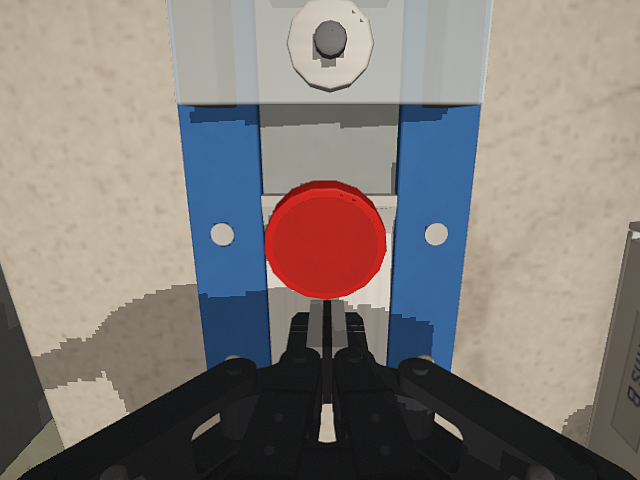

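```bash
python3 -m jog '[{"grip":-1,"xyz":[0,-3,0],"turn":[0,0,0]},{"grip":-1,"xyz":[0,-3,0],"turn":[0,0,0]},{"grip":-1,"xyz":[0,-3,0],"turn":[0,0,0]},{"grip":-1,"xyz":[0,-3,0],"turn":[0,0,0]},{"grip":-1,"xyz":[0,-3,0],"turn":[0,0,0]},{"grip":-1,"xyz":[0,-3,0],"turn":[0,0,0]},{"grip":-1,"xyz":[0,0,0],"turn":[0,0,0]}]'
python3 - <<'E'
from fit import *
o=rep()
im=snap('wrist','w14.png')
E
python3 -m jog '[{"grip":-1,"xyz":[0,-3,0],"turn":[0,0,0]},{"grip":-1,"xyz":[0,-3,0],"turn":[0,0,0]},{"grip":-1,"xyz":[0,-3,0],"turn":[0,0,0]},{"grip":-1,"xyz":[0,-3,0],"turn":[0,0,0]},{"grip":-1,"xyz":[0,-3,0],"turn":[0,0,0]},{"grip":-1,"xyz":[0,-3,0],"turn":[0,0,0]},{"grip":-1,"xyz":[0,0,0],"turn":[0,0,0]}]'
python3 - <<'E'
from fit import *
o=rep()
im=snap('wrist','w15.png')
a=cv2.imread('pics/w14.png');b=cv2.imread('pics/w15.png')
cv2.imwrite('pics/w1415.png',np.hstack([a[:400,140:520],b[:400,140:520]]))
E
```

```text
time_s: 14.6
eef_pos: [524.6, 205.6, 20.8]
eef_rot: [-3.141, -0.0, -0.055]
force: [-0.2, -0.6, -0.1]
width: 0.4
tcp_p [-34.7  -0.3  20.8] yaw_p -89.96 F_p [-0.6  0.1 -0.1] w 0.4 t 14.6
time_s: 15.35
eef_pos: [525.6, 223.6, 20.8]
eef_rot: [-3.141, -0.0, -0.055]
force: [-0.3, -0.8, -0.4]
width: -0.1
tcp_p [-16.7  -0.2  20.8] yaw_p -89.96 F_p [-0.8  0.3 -0.4] w -0.1 t 15.35
```

View pics/w1415.png

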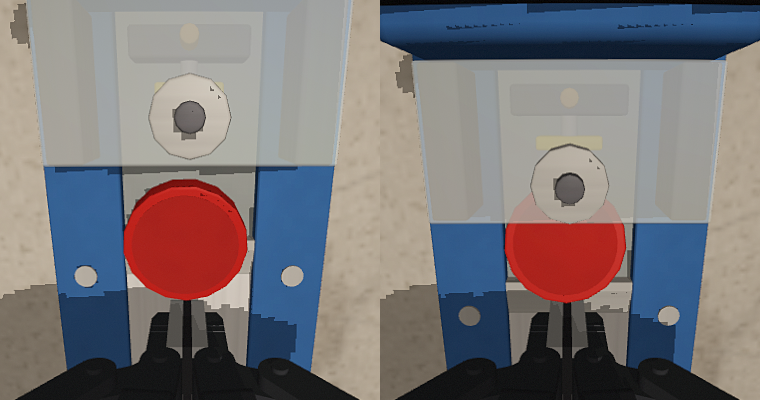

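The disc is now mostly over or past the lip at (243,325), and the yellow pad shows through the guard at row 143. I'll estimate the gap, then go on in small steps.

```bash
python3 - <<'E'
from fit import *
o=rep()
for row,z in [(148,24),(148,18),(137,24),(183,24),(301,24)]:
    w=at('wrist',row,330,z,o)[:2]-v[:2]; print(row,z,c*w[0]+s_*w[1],-s_*w[0]+c*w[1])
E
python3 -m jog '[{"grip":-1,"xyz":[0,-2,0],"turn":[0,0,0]},{"grip":-1,"xyz":[0,-2,0],"turn":[0,0,0]},{"grip":-1,"xyz":[0,-1,0],"turn":[0,0,0]},{"grip":-1,"xyz":[0,-1,0],"turn":[0,0,0]},{"grip":-1,"xyz":[0,0,0],"turn":[0,0,0]}]'
python3 - <<'E'
from fit import *
o=rep()
im=snap('wrist','w16.png')
cv2.imwrite('pics/w16c.png',cv2.resize(im[0:400,200:460,::-1],(520,800))[:600])
E
```

```text
tcp_p [-16.9  -0.2  20.8] yaw_p -89.96 F_p [ 0.5 -0.7 -0.7] w 0.1 t 15.4
148 24 51.94552306141138 -0.5955904226907527
148 18 51.549663823626446 -0.6448309945966413
137 24 55.700769154057866 -0.5847065599614067
183 24 39.5940638179945 -0.6318859987442771
301 24 -7.496863922959323 -0.7763214952987403
time_s: 15.9
eef_pos: [525.9, 229.3, 20.8]
eef_rot: [-3.142, 0.0, -0.055]
force: [-1.1, 0.1, 0.9]
width: 0.1
tcp_p [-11.   -0.2  20.8] yaw_p -89.97 F_p [0.  1.1 0.9] w 0.1 t 15.9
```

View pics/w16c.png

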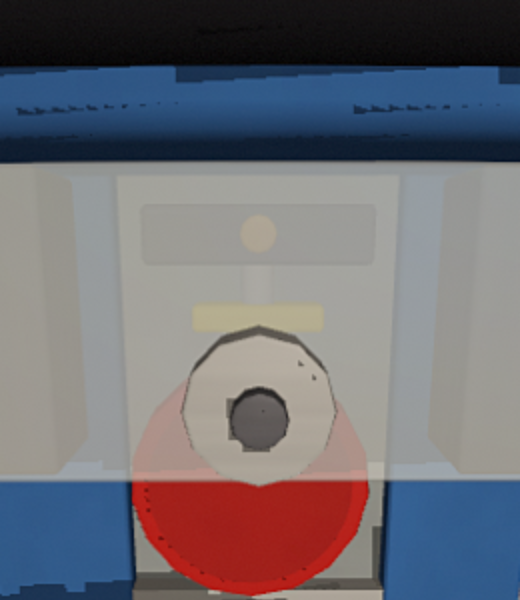

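```bash
python3 -m jog '[{"grip":-1,"xyz":[0,-1,0],"turn":[0,0,0]},{"grip":-1,"xyz":[0,-1,0],"turn":[0,0,0]},{"grip":-1,"xyz":[0,-1,0],"turn":[0,0,0]},{"grip":-1,"xyz":[0,0,0],"turn":[0,0,0]}]' >/dev/null
python3 - <<'E'
from fit import *
rep(); im=snap('wrist','w17.png'); rep()
cv2.imwrite('pics/w17c.png',cv2.resize(im[0:400,200:460,::-1],(520,800))[200:])
E
python3 -m jog '[{"grip":-1,"xyz":[0,-1,0],"turn":[0,0,0]},{"grip":-1,"xyz":[0,0,0],"turn":[0,0,0]}]' >/dev/null
python3 - <<'E'
from fit import *
rep()
E
python3 -m jog '[{"grip":-1,"xyz":[0,-1,0],"turn":[0,0,0]},{"grip":-1,"xyz":[0,0,0],"turn":[0,0,0]}]' >/dev/null
python3 - <<'E'
from fit import *
rep(); im=snap('wrist','w18.png'); rep()
E
```

```text
tcp_p [-8.  -0.2 20.8] yaw_p -89.97 F_p [-0.1  0.1  0.6] w -0.2 t 16.35
tcp_p [-8.1 -0.3 20.8] yaw_p -89.98 F_p [-0.1 -1.2 -0.3] w -0.1 t 16.4
tcp_p [-7.1 -0.3 20.8] yaw_p -89.98 F_p [ 0.5  0.4 -0.1] w 0.2 t 16.6
tcp_p [-6.  -0.2 20.8] yaw_p -89.98 F_p [-0.2  0.  -0.4] w 0.0 t 16.8
tcp_p [-6.1 -0.2 20.8] yaw_p -89.98 F_p [ 1.2 -0.2 -0.5] w -0.1 t 16.85
```

View pics/w17c.png

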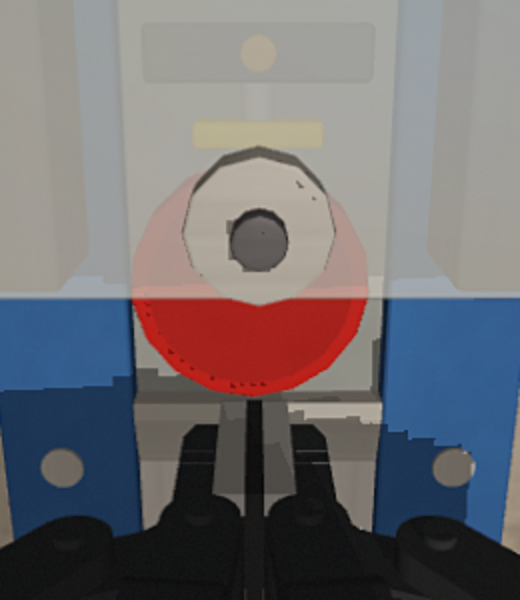

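View pics/w18.png

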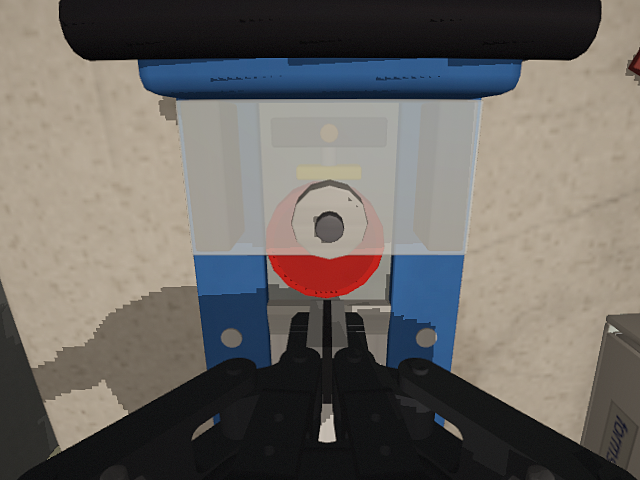

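```bash
cat > f.py <<'E'
from fit import *
import sys
F=[];
for i in range(3):
    im=r.capture('wrist'); o=r.observe(); F.append([c*o['force'][0]+s_*o['force'][1],o['joint_torque'][0]])
print('Fmean',np.round(np.mean(F,0),2),end=' '); rep()
cv2.imwrite('pics/%s.png'%sys.argv[1],cv2.resize(im[100:320,230:430,::-1],(600,660))[:600])
E
python3 -m jog '[{"grip":-1,"xyz":[0,-1,0],"turn":[0,0,0]},{"grip":-1,"xyz":[0,0,0],"turn":[0,0,0]}]' >/dev/null
python3 f.py s1
python3 -m jog '[{"grip":-1,"xyz":[0,-1,0],"turn":[0,0,0]},{"grip":-1,"xyz":[0,0,0],"turn":[0,0,0]}]' >/dev/null
python3 f.py s2
python3 -m jog '[{"grip":-1,"xyz":[0,-1,0],"turn":[0,0,0]},{"grip":-1,"xyz":[0,0,0],"turn":[0,0,0]}]' >/dev/null
python3 f.py s3
```

```text
Fmean [0.27 0.03] tcp_p [-5.1 -0.3 20.8] yaw_p -89.98 F_p [-0.   0.2  0. ] w 0.2 t 17.2
Fmean [-1.54  1.11] tcp_p [-4.4 -0.3 20.7] yaw_p -89.99 F_p [-1.9 -0.5  0.2] w -0.1 t 17.55
Fmean [-4.83  2.4 ] tcp_p [-3.5 -0.3 20.7] yaw_p -89.99 F_p [-4.9 -0.1  1.1] w -0.0 t 17.9
```

View pics/s3.png

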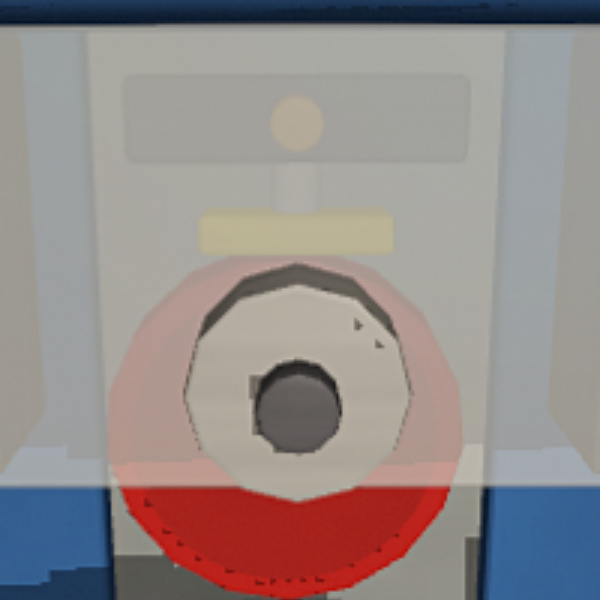

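The disc has reached the pad: its rim at crop row 256 meets the yellow bar, and the force rises to about 4.8 N. I'll continue in 1 mm steps.

```bash
python3 -m jog '[{"grip":-1,"xyz":[0,-1,0],"turn":[0,0,0]},{"grip":-1,"xyz":[0,0,0],"turn":[0,0,0]}]' >/dev/null
python3 f.py s4
python3 -m jog '[{"grip":-1,"xyz":[0,-1,0],"turn":[0,0,0]},{"grip":-1,"xyz":[0,0,0],"turn":[0,0,0]}]' >/dev/null
python3 f.py s5
```

```text
Fmean [-3.85  2.27] tcp_p [-2.1 -0.3 20.8] yaw_p -89.98 F_p [-3.4  0.7  0.3] w -0.0 t 18.25
Fmean [-4.11  2.15] tcp_p [-1.  -0.2 20.8] yaw_p -89.97 F_p [-3.8  0.   1.2] w 0.1 t 18.6
```

View pics/s5.png

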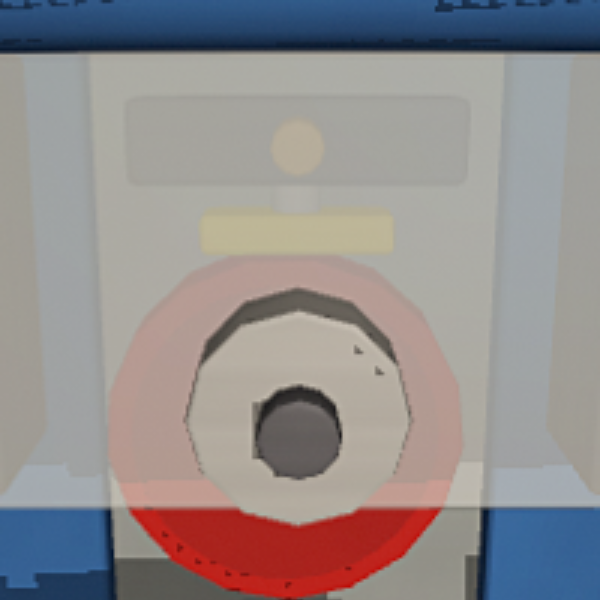

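```bash
python3 -m jog '[{"grip":-1,"xyz":[0,-0.5,0],"turn":[0,0,0]},{"grip":-1,"xyz":[0,0,0],"turn":[0,0,0]}]' >/dev/null
python3 f.py s6
python3 -m jog '[{"grip":-1,"xyz":[0,-0.5,0],"turn":[0,0,0]},{"grip":-1,"xyz":[0,0,0],"turn":[0,0,0]}]' >/dev/null
python3 f.py s7
```

```text
Fmean [-3.7   2.17] tcp_p [-0.6 -0.2 20.8] yaw_p -89.98 F_p [-3.9  0.   0.9] w 0.1 t 18.95
Fmean [-4.29  2.28] tcp_p [-0.2 -0.2 20.8] yaw_p -89.98 F_p [-3.5  0.6  0. ] w -0.0 t 19.3
```

View pics/s7.png

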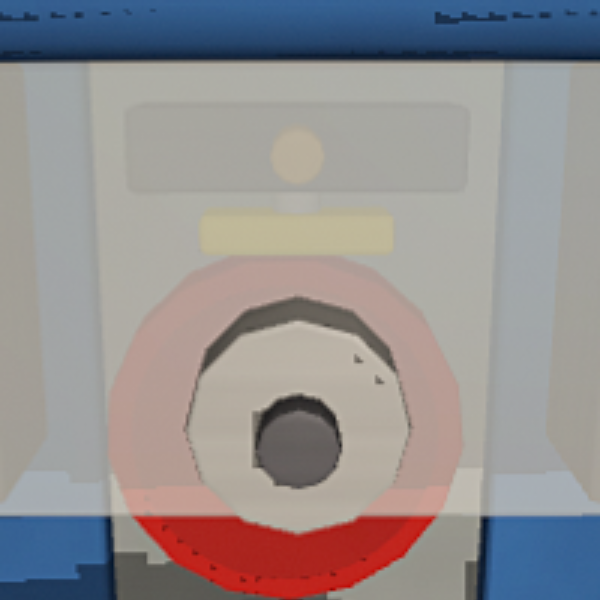

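Still moving at about 4 N, with no stop yet. I'll use finer steps.

```bash
python3 -m jog '[{"grip":-1,"xyz":[0,-0.5,0],"turn":[0,0,0]},{"grip":-1,"xyz":[0,0,0],"turn":[0,0,0]}]' >/dev/null
python3 f.py s8
```

```text
Fmean [-5.59  2.92] tcp_p [-0.  -0.3 20.7] yaw_p -89.99 F_p [-5.5  0.2  0.5] w 0.4 t 19.65
```

```bash
python3 -m jog '[{"grip":-1,"xyz":[0,-0.3,0],"turn":[0,0,0]},{"grip":-1,"xyz":[0,0,0],"turn":[0,0,0]}]' >/dev/null
python3 f.py s9
```

```text
Fmean [-6.37  3.3 ] tcp_p [ 0.  -0.3 20.7] yaw_p -90.0 F_p [-6.3  0.1  1.3] w 0.3 t 20.0
```

View pics/s9.png

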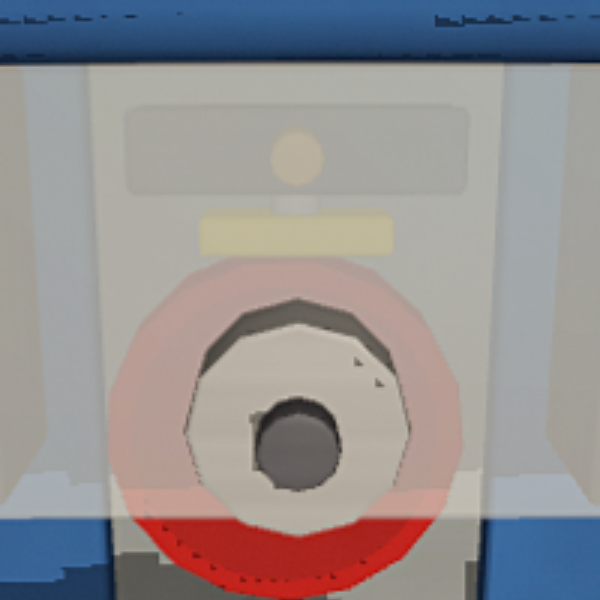

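The force has risen to 6.4 N with no further travel, and the pad moved about 4 mm, so this is the hard stop. I'll retract and check.

```bash
python3 -m jog '[{"grip":-1,"xyz":[0,1,0],"turn":[0,0,0]},{"grip":-1,"xyz":[0,3,0],"turn":[0,0,0]},{"grip":-1,"xyz":[0,10,0],"turn":[0,0,0]},{"grip":-1,"xyz":[0,20,-5],"turn":[0,0,0]},{"grip":-1,"xyz":[0,25,-20],"turn":[0,0,0]},{"grip":-1,"xyz":[0,20,-30],"turn":[0,0,0]},{"grip":-1,"xyz":[0,0,-30],"turn":[0,0,0]},{"grip":-1,"xyz":[0,0,0],"turn":[0,0,0]}]'
python3 -m jog '[{"grip":-1,"xyz":[0,0,0],"turn":[0,0,0]},{"grip":-1,"xyz":[0,0,0],"turn":[0,0,0]}]'
python3 - <<'E'
from fit import *
o=rep(); im=snap('wrist','w20.png'); t=snap('top','t20.png'); s=snap('scene','s20.png')
reds('wrist',im,24,o)
a=im[100:320,200:460,::-1]; 
cv2.imwrite('pics/w20c.png',np.hstack([cv2.resize(im[:300,180:480,::-1],(400,400)),cv2.resize(t[180:320,180:320,::-1],(400,400),interpolation=cv2.INTER_CUBIC)]))
E
```

```text
time_s: 20.8
eef_pos: [524.7, 162.1, 111.7]
eef_rot: [-3.138, -0.009, -0.056]
force: [0.8, 0.5, 0.2]
width: 0.2
time_s: 21.0
eef_pos: [521.6, 162.1, 104.6]
eef_rot: [3.142, 0.002, -0.055]
force: [0.1, 0.4, -0.0]
width: -0.1
tcp_p [-78.4   0.3 104.6] yaw_p -89.96 F_p [ 0.4 -0.1 -0. ] w -0.1 t 21.0
[327.  75.] 3088 at [526.3 261.5  23.2  44.7]
[194. 363.] 1523 at [425.2  89.2  55.5  21.8]
```

View pics/w20c.png

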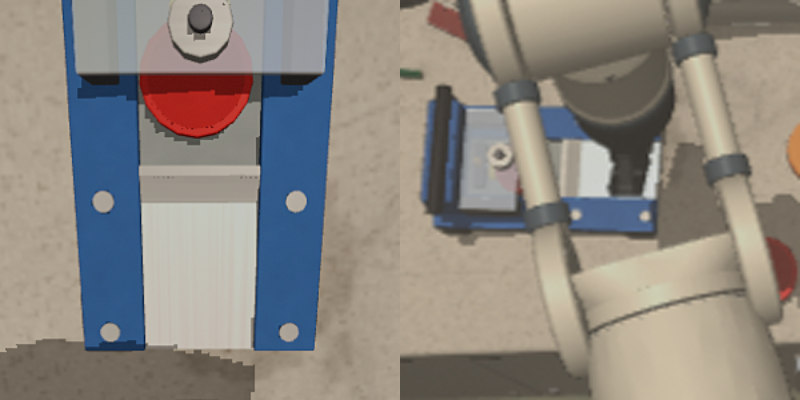

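View pics/t20.png

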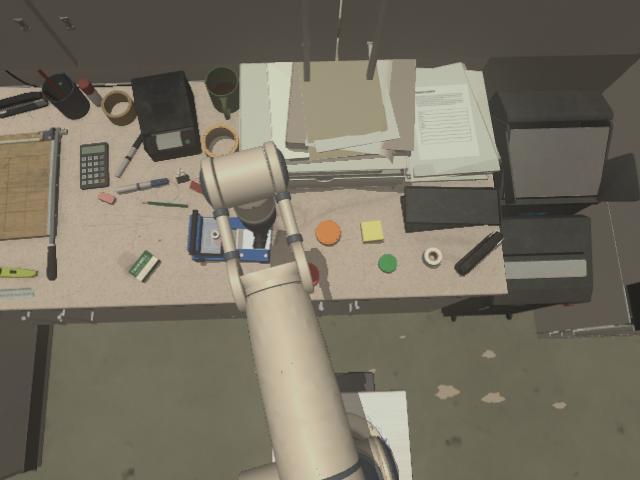

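Run:
```python
import cv2,numpy as np
a=cv2.imread('pics/s1.png')[50:300,150:450];b=cv2.imread('pics/s9.png')[50:300,150:450]
cv2.imwrite('pics/cmp.png',np.hstack([a,b]))
```

```text
(no output)
```

View pics/cmp.png

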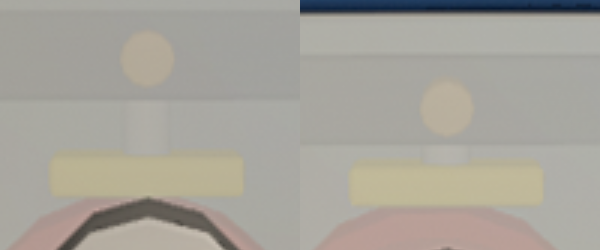

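The gap from pad to block shrank from 52 to 17 px, about 4 mm at 8 px/mm, so the pin is fully in.

```bash
python3 -c "
from station import r
print(r.close_job())"
```

```text
the job is handed in; nothing more can be done
None
```

The smaller red disc is in the punch's pocket with the yellow home pin pushed fully in, and the job was handed in at about 21 s of the 48 s allowed.

**What I did:** I laid the disc flat in the tray within about 0.3 mm of the given point and let go. Then I pushed it from behind with the shut fingers, over the lip and into the pocket. It met the pad with the tool about 4.5 mm short of its final position. I went on in steps of 1 mm or less at about 4 N, until the force rose to 6.4 N with no further travel.

**Last checks:**
- **Pin:** The pad moved about 4 mm in the pictures, which matches the hard stop.
- **Disc:** It looks flat in the pocket, its rear edge clear of the lip.
- **Gripper:** It had backed off about 80 mm and was about 105 mm up, touching nothing.
- **Other things:** They look unmoved in the top picture, but the arm partly hid the large red disc.

**Disagreements:**
- An early wrist measurement of the disc was about 7 mm off, probably because the arm was still settling. I took it again and it agreed with the top camera.
- The gripper opening read about 43 mm on the 46 mm disc, but the grip held.

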